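# Load the parts-washer basket with tappets and shut its lid

## Robot

A 7-joint arm with a two-finger parallel gripper is mounted at the origin on the work surface. World frame = base frame: x ahead of the robot, y to its left, z up, the work surface at z = 0. Lengths are in mm, angles in rad, forces in N, time in s.
With the tool pointing down it reaches from about 400 to 875 mm from the base axis. Payload 4.4 kg.
Tool frame: the origin (TCP) lies midway between the tips of the shut fingers; the grasp point (between the pads) lies 19 mm behind it; z points along the fingers, y is the line along which they close (so a half turn about z gives the same grasp; the last joint's range is limited). The gripper opens to 85 mm and grips with 20 to 120 N. Pads are 22 mm wide; open, the fingers measure 114 mm over their backs; the gripper's body (76 mm by 85 mm) begins 54 mm behind the grasp point. The pads swing forward as they close: fully open they stand 13 mm farther back than shut.
Start: joints at [1.277, 0.628, 0.038, 1.517, -0.027, 0.996, -0.02], TCP at [146.82, -633.215, 231.313] pointing down, gripper open.
Joint ranges: [-3.06, 3.06], [-0.37, 2.12], [-1.25, 1.32], [0.18, 2.47], [-1.1, 4.24], [0.23, 1.98], [-2.94, 2.94]. Speed limits (rad/s): [2.57, 2.57, 3.14, 3.14, 3.14, 3.14, 3.14].

## Interface

Orientations are given as [roll, pitch, yaw] about the fixed x, y, z axes, in that order (R = Rz(yaw) Ry(pitch) Rx(roll)).
In Python, from cell import ctrl gives the robot as it stands.
- The arm moves only by the shell command python3 -m crank 'ROWS' [OPENING]. ROWS is JSON, a list that holds one entry, the list of rows, each a list of 4 numbers: the shift along the tool's x, y, z normalised to -1 to 1, where 1 is 2.5 cm, then the turn about the tool's z normalised to -1 to 1, where 1 is 0.08 rad. In form: [[[dx, dy, dz, turn], ...]]. A call has 1 to 12 rows; each row shifts and turns the commanded pose from where the row before left it, along the tool's axes as they then stand; what a row does not reach is not made up. A row lasts 1/12 s, in which the tool goes at most 41.7 mm and 7.16 degrees, less where a joint would pass 70% of its speed; a pose out of reach is approached as far as the arm can. A call with a number of a shift or a turn outside -1 to 1 is refused whole. A call with a gripper value outside its range is refused whole. OPENING is the closure, from -1 (fully open) to 1 (shut), set as the call begins (- or left out, the last holds). The fingers move at their own pace and stop on an object; the grip force is fixed at half the most. Time passes only in rows, so rows that do not move let the fingers close. It gives the time, the measured TCP pose, the force, the opening and the grip force at its end, in the units of the state.
- ctrl.read_state(): the state, without advancing time (a new reading comes with each control period).
- ctrl.get_image(name): name is "scene" or "top" or "wrist"; returns a dict with "img" (480x640x3 uint8, red, green, blue), "intrinsics" (3x3 intrinsics, pixels), "extrinsics" (4x4, takes a point from camera to world coordinates). Camera axes: x right, y up, looking along -z (the intrinsics and any distortion apply to the point x, -y, -z); pixel columns grow to the right and rows downward; lengths in mm; the calibration is good to about 2 mm. A picture is of the moment at which its call begins. There is no depth.
- ctrl.finish_job(): hands the job in; it is judged then, once.
Trained networks look in the newest picture that a camera, given by its name, has taken for a name from the list of things; names that differ only in an ending like _2 or _b are one class to them, and where a whole thing is asked for, a point or a joint stands for the part that bears it (a point fixed in the world has none). Each returns a list of dicts, best first, with "confidence" (0 to 1); they miss things now and then, are a little off and sometimes report something else, mostly with a low value. They report only what shows in the picture. A call takes as long as a camera call. They do not tell look-alikes from the thing itself.
- ctrl.find_in(camera, target): "position" ([row, column] in pixels, amid what is visible of it).
- ctrl.trace(camera, target): "mask" (480x640 bool, what is visible of it) and "position" ([row, column] in pixels, amid what is visible of it).
- ctrl.place_of(camera, target): "position" ([row, column] in pixels: a listed point, or the origin of a listed thing).
The state is a dict: "clock": time; "qpos": joint angles; "qd": joint speeds; "tau": joint torques, N m; "eef_pos": TCP position; "tool_rot": TCP orientation; "force": force on the tool from outside, world axes, zero at the start; "torque": the same for the moment, N m; "width": finger opening in mm; "gripper_force": force on a finger pad.
Only numpy, scipy, OpenCV 4.12 (cv2) and the standard library are available. Lean on these libraries where they do the work, as an engineer would, in place of code of your own. Each camera call takes 0.05 s, during which the arm holds its last target. There are 200 camera calls.

## Task

Get this basket ready for the parts washer: stand the two mushroom tappets that are still on the bench, foot down, in the two empty cells, so that every cell holds exactly one, setting them down rather than dropping them. Then swing the wire lid fully shut. Leave the plain gudgeon pin, the short bucket tappet and the spanner where they are.

Things in the scene. Friction and masses are not known exactly. Their poses are not given: they have to be found in the camera images.
- basket: Sheet-steel washing basket fixed to the bench, open on top, 128 (its x) x 190 (its y) x 40 mm high outside, walls and floor 4 mm; origin under its centre, z up. Two dividers across and one along, as high as the walls, make 2 (x) by 3 (y) square cells, 58 mm wide inside, 62 mm apart. Its wire lid is hinged along its +x side.
- cell0 (a point): Centre of a basket cell's floor, 4 mm above the basket's underside, at basket x = -31, y = -62 mm; axes as the basket's. The dividers stand 36 mm above it.
- cell1 (a point): Centre of a basket cell's floor, 4 mm above the basket's underside, at basket x = -31, y = 0 mm; axes as the basket's. The dividers stand 36 mm above it.
- cell2 (a point): Centre of a basket cell's floor, 4 mm above the basket's underside, at basket x = -31, y = 62 mm; axes as the basket's. The dividers stand 36 mm above it.
- cell3 (a point): Centre of a basket cell's floor, 4 mm above the basket's underside, at basket x = 31, y = -62 mm; axes as the basket's. The dividers stand 36 mm above it.
- cell4 (a point): Centre of a basket cell's floor, 4 mm above the basket's underside, at basket x = 31, y = 0 mm; axes as the basket's. The dividers stand 36 mm above it.
- cell5 (a point): Centre of a basket cell's floor, 4 mm above the basket's underside, at basket x = 31, y = 62 mm; axes as the basket's. The dividers stand 36 mm above it.
- tappet0: Plain steel mushroom tappet, 90 mm tall: a round foot 38 mm across and 7 mm thick, a short cone up to 12 mm, then a straight stem 26 mm across to the top. Origin at the centre of the foot's underside, z up along the stem. Stands in one of the basket's cells at the start (which one varies).
- tappet1: Plain steel mushroom tappet, 90 mm tall: a round foot 38 mm across and 7 mm thick, a short cone up to 12 mm, then a straight stem 26 mm across to the top. Origin at the centre of the foot's underside, z up along the stem. Stands in one of the basket's cells at the start (which one varies).
- tappet2: Plain steel mushroom tappet, 90 mm tall: a round foot 38 mm across and 7 mm thick, a short cone up to 12 mm, then a straight stem 26 mm across to the top. Origin at the centre of the foot's underside, z up along the stem. Stands in one of the basket's cells at the start (which one varies).
- tappet3: Plain steel mushroom tappet, 90 mm tall: a round foot 38 mm across and 7 mm thick, a short cone up to 12 mm, then a straight stem 26 mm across to the top. Origin at the centre of the foot's underside, z up along the stem. Stands in one of the basket's cells at the start (which one varies).
- tappet4: Plain steel mushroom tappet, 90 mm tall: a round foot 38 mm across and 7 mm thick, a short cone up to 12 mm, then a straight stem 26 mm across to the top. Origin at the centre of the foot's underside, z up along the stem. Stands foot down on the bench at the start.
- tappet5: Plain steel mushroom tappet, 90 mm tall: a round foot 38 mm across and 7 mm thick, a short cone up to 12 mm, then a straight stem 26 mm across to the top. Origin at the centre of the foot's underside, z up along the stem. Stands foot down on the bench at the start.
- lid (a joint): Angle of the basket's wire-cage lid, rad: 0 fully shut, grows as it opens, up to 2.1 (leaning back beyond upright). A stiff hinge: it stays where it is left. The cage is 156 mm long from the hinge, 194 mm wide and 66 mm deep, so that it clears seated tappets.
- lid_handle (a point): Middle of the lid's handle, a round bar 10 mm thick and 100 mm long, parallel to the hinge, 45 mm out from the cage's front face; it is 201 mm from the hinge line along the lid and 55 mm above the lid's rim plane (lid shut: at basket x = -113 mm, 97.5 mm over the bench). Axes turn with the lid; shut, they are the basket's.
- lid_hinge (a point): Middle of the lid's hinge line, at basket x = 88, z = 42.5 mm; the hinge runs along the basket's y.
- pin: Bystander: gudgeon pin, a plain steel tube without a foot, 28 mm across, 75 mm tall, standing on the bench near the tappets; origin at the underside's centre.
- bucket: Bystander: short dark bucket tappet, 35 mm across, 34 mm tall, standing on the bench near the tappets; origin at the underside's centre.
- spanner: Bystander: spanner 170 mm long lying flat on the bench beyond the loose tappets; origin under its middle.
Not all that is in view belongs to the job. What is shaped like the tappet0 but black or yellow is not meant.

How it is judged (in metres and radians):
On the way:
1. every cell holds one tappet, standing on the cell's floor and let go (horizontal distance between any of tappet0, tappet1, tappet2, tappet3, tappet4, tappet5 and cell0 below 0.018 m and horizontal distance between any of tappet0, tappet1, tappet2, tappet3, tappet4, tappet5 and cell1 below 0.018 m and horizontal distance between any of tappet0, tappet1, tappet2, tappet3, tappet4, tappet5 and cell2 below 0.018 m and horizontal distance between any of tappet0, tappet1, tappet2, tappet3, tappet4, tappet5 and cell3 below 0.018 m and horizontal distance between any of tappet0, tappet1, tappet2, tappet3, tappet4, tappet5 and cell4 below 0.018 m and horizontal distance between any of tappet0, tappet1, tappet2, tappet3, tappet4, tappet5 and cell5 below 0.018 m and height (world z) of each of tappet0, tappet1, tappet2, tappet3, tappet4, tappet5 below 0.009 m and angle between each of tappet0, tappet1, tappet2, tappet3, tappet4, tappet5's own z axis and vertical below 0.15 rad and contact force between the fingers and tappet0 below 0.1 N and contact force between the fingers and tappet1 below 0.1 N and contact force between the fingers and tappet2 below 0.1 N and contact force between the fingers and tappet3 below 0.1 N and contact force between the fingers and tappet4 below 0.1 N and contact force between the fingers and tappet5 below 0.1 N), for 0.2 s.
At the end, for the whole second after the job is handed in: Each of the six cells holds one tappet, upright within 0.15 rad, its foot's underside no more than 9 mm over the bench (the cell's floor is at 4 mm) and within 18 mm of the cell's centre, at rest (under 20 mm/s) and not touched by the fingers; the lid is shut to within 0.06 rad (all of step 1 and value of joint lid below 0.06 rad and linear speed of each of tappet0, tappet1, tappet2, tappet3, tappet4, tappet5 below 0.02 m/s).
It fails at once if a tappet is dropped or thrown (faster than 0.6 m/s while not in the fingers, a fall of some 18 mm) ((linear speed of tappet0 above 0.6 m/s and contact force between the fingers and tappet0 below 0.1 N) or (linear speed of tappet1 above 0.6 m/s and contact force between the fingers and tappet1 below 0.1 N) or (linear speed of tappet2 above 0.6 m/s and contact force between the fingers and tappet2 below 0.1 N) or (linear speed of tappet3 above 0.6 m/s and contact force between the fingers and tappet3 below 0.1 N) or (linear speed of tappet4 above 0.6 m/s and contact force between the fingers and tappet4 below 0.1 N) or (linear speed of tappet5 above 0.6 m/s and contact force between the fingers and tappet5 below 0.1 N)).
It fails at once if the gudgeon pin, bucket tappet or spanner is moved by more than 30 mm (distance of any of pin, bucket, spanner from where it was at the start of the episode above 0.03 m).
It also fails if it takes over 64 s, if anything falls off the work surface, if the arm or the gripper's body presses on something with over 40 N, if the wrist force passes 120 N, or if a joint passes its speed limit or range.

## Working session

There is one attempt and no reset: what is moved stays moved. The work goes in short steps, Python scripts to look and compute and a shell command to move; the robot and the scene stay as the last step left them, time stands still between calls to the robot, and variables do not carry over. Pictures are saved under pics/ and viewed, at most 10 in all, crops included, and the job is handed in when it is done.

```bash
mkdir -p pics; ls; cat > h.py <<'E'
import numpy as np, cv2
from cell import ctrl
def ray(im,rc):
    K=np.array(im["intrinsics"]);T=np.array(im["extrinsics"])
    d=np.linalg.inv(K)@np.array([rc[1],rc[0],1.0]); d=np.array([d[0],-d[1],-d[2]])
    return T[:3,3],T[:3,:3]@d/np.linalg.norm(d)
def at_z(im,rc,z):
    o,d=ray(im,rc); return o+d*(z-o[2])/d[2]
def tri(rays):
    A=sum(np.eye(3)-np.outer(d,d) for o,d in rays); b=sum((np.eye(3)-np.outer(d,d))@o for o,d in rays)
    p=np.linalg.solve(A,b); return p,[float(np.linalg.norm(np.cross(p-o,d))) for o,d in rays]
def proj(im,p):
    K=np.array(im["intrinsics"]);T=np.array(im["extrinsics"])
    c=T[:3,:3].T@(np.array(p)-T[:3,3]); c=np.array([c[0],-c[1],-c[2]]); u=K@c; return u[1]/u[2],u[0]/u[2]
def save(im,n): cv2.imwrite(f"pics/{n}.png",im["img"][:,:,::-1])
E
python3 - <<'E'
from h import *
np.set_printoptions(precision=1,suppress=True)
for c in ["scene","top"]:
    im=ctrl.get_image(c); save(im,c+"0")
    for t in ["tappet0","basket","lid_handle","lid_hinge","cell0","cell1","cell2","cell3","cell4","cell5","pin","bucket","spanner"]:
        r=ctrl.place_of(c,t)
        print(c,t,[(np.round(x["position"]).astype(int).tolist(),round(x["confidence"],2),at_z(im,x["position"],4 if t[:4]=="cell" else 0)[:2]) for x in r][:8])
    print(np.array(im["extrinsics"])[:3,3])
s=ctrl.read_state(); print(s["eef_pos"],s["tool_rot"],s["width"],s["clock"])
E
```

```text
pics
scene tappet0 [([299, 190], 0.89, array([ 470.4, -297.3])), ([262, 407], 0.87, array([624.4,  75.4])), ([275, 250], 0.76, array([ 480.7, -181.5])), ([242, 429], 0.73, array([606.5, 147.2])), ([231, 354], 0.64, array([498.2,  45.5])), ([212, 377], 0.58, array([479.7, 118.5])), ([189, 337], 0.56, array([373.4,  96.9]))]
scene basket [([237, 390], 0.69, array([552.9,  92.1])), ([232, 353], 0.58, array([498.4,  43.4])), ([301, 188], 0.55, array([ 472.1, -302.1]))]
scene lid_handle [([101, 464], 0.95, array([278.5, 564.8]))]
scene lid_hinge [([202, 419], 0.95, array([507.4, 208.1]))]
scene cell0 [([262, 409], 0.85, array([628.6,  76.1])), ([216, 378], 0.78, array([493.3, 110.4])), ([244, 427], 0.76, array([611.5, 134.8])), ([246, 378], 0.75, array([561.8,  55.6])), ([229, 352], 0.71, array([494.3,  45.1])), ([241, 424], 0.65, array([602.3, 136.2]))]
scene cell1 [([262, 409], 0.85, array([628.6,  76.1])), ([216, 378], 0.78, array([493.3, 110.4])), ([244, 427], 0.76, array([611.5, 134.8])), ([246, 378], 0.75, array([561.8,  55.6])), ([229, 352], 0.71, array([494.3,  45.1])), ([241, 424
[... 3455 characters left out ...]
])), ([205, 221], 0.72, array([611. , 136.1])), ([239, 229], 0.62, array([549.4, 121. ])), ([278, 472], 0.23, array([ 470.5, -292.5]))]
top cell5 [([232, 264], 0.81, array([559.5,  59.2])), ([202, 257], 0.78, array([613.9,  71.3])), ([267, 271], 0.78, array([498.6,  48.4])), ([273, 236], 0.74, array([490.6, 107.6])), ([205, 221], 0.72, array([611. , 136.1])), ([239, 229], 0.62, array([549.4, 121. ])), ([278, 472], 0.23, array([ 470.5, -292.5]))]
top pin [([199, 400], 0.55, array([ 614.1, -180.4]))]
top bucket [([198, 461], 0.79, array([ 611.9, -287.1]))]
top spanner [([156, 394], 0.72, array([ 693.6, -172.5]))]
[404.8 -48.9 784.3]
[ 146.8 -633.2  231.3] [-3.1 -0.   0.2] 85.12018290706956 1.4
```

View pics/scene0.png

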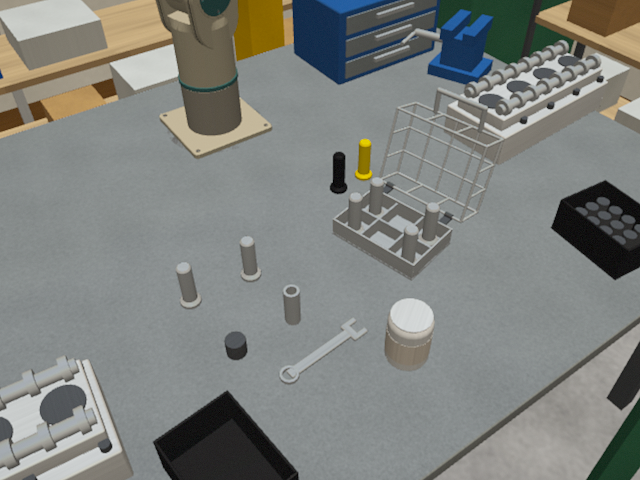

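View pics/top0.png

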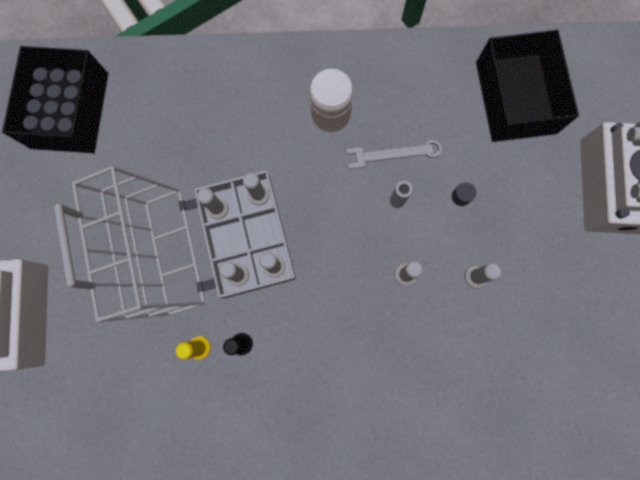

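The scene view shows two loose grey tappets at (299,190) and (275,250). The empty cells are the middle row, at top pixels (232,264) and (239,229). The lid leans back on the left, with its handle at top pixel (244,61). The black and yellow look-alikes are near the lid. Next I'll fit the basket pose and triangulate from both views.

```bash
cat > fit.py <<'E'
from h import *
from scipy.optimize import least_squares
np.set_printoptions(precision=1,suppress=True)
ims={c:ctrl.get_image(c) for c in ["scene","top"]}
print(ims["top"].keys())
P={c:{t:[np.array(x["position"]) for x in ctrl.place_of(c,t) if x["confidence"]>.5] for t in ["tappet0","lid_handle","lid_hinge","cell0"]} for c in ims}
h=[ (ray(ims[c],P[c]["lid_handle"][0])) for c in ims]; H=tri(h); g=tri([ray(ims[c],P[c]["lid_hinge"][0]) for c in ims])
print("handle",H,"hinge",g)
for g0 in [(481,-180),(469,-295)]:
    q=[ray(ims[c],min(P[c]["tappet0"],key=lambda r:np.linalg.norm(at_z(ims[c],r,0)[:2]-g0))) for c in ims]
    print("loose",tri(q),[ (o+d*(-o[2]/d[2]))[:2] for o,d in q])
loc=np.array([[x,y] for x in(-31,31) for y in(-62,0,62)])
def w(p,l): c,s=np.cos(p[2]),np.sin(p[2]); return np.array([p[0]+c*l[0]-s*l[1],p[1]+s*l[0]+c*l[1]])
obs=[(c,at_z(ims[c],r,4)[:2]) for c in ims for r in P[c]["cell0"]]
print(obs)
def res(p): 
    e=[]
    for c,o in obs:
        D=[w(p,l)-o for l in loc]; e+=list(min(D,key=np.linalg.norm))
    for c in ims: e+=list(w(p,[88,0])-at_z(ims[c],P[c]["lid_hinge"][0],42.5)[:2])
    return e
f=least_squares(res,[554,90,1.73],loss="soft_l1",f_scale=4); p=f.x
print("basket",p,np.array(res(p)).reshape(-1,2),"yaw %.3f"%p[2])
for i in range(6): print("cell",i,w(p,loc[i]))
r=(H[0][:2]-p[:2])@[np.cos(p[2]),np.sin(p[2])]-88; z=H[0][2]-42.5
print("lid r,z",r,z,np.hypot(r,z),"angle",np.arctan2(z,-r)-np.arctan2(55,201))
E
python3 fit.py
```

```text
dict_keys(['img', 'intrinsics', 'extrinsics'])
handle (array([528.6,  -4.1, 219.2]), [250.96359954942093, 250.9635995494209]) hinge (array([536.7, 176.6,  37.4]), [2.039787737609262, 2.039787737609074])
loose (array([ 478.9, -183.3,   -5.7]), [1.6711744937561333, 1.671174493756058]) [array([ 482.7, -186.9]), array([ 479.2, -180.9])]
loose (array([ 468.5, -293.7,    2.3]), [1.765929485063704, 1.7659294850637741]) [array([ 465.3, -294.4]), array([ 469.5, -292.8])]
[('scene', array([498.3,  47.3])), ('scene', array([485.1, 108.8])), ('scene', array([543.9, 119.9])), ('scene', array([607.5, 140.2])), ('scene', array([625.5,  71.7])), ('scene', array([563.2,  57.9])), ('top', array([501.7,  48. ])), ('top', array([617.7,  78.2])), ('top', array([550.4, 120.3])), ('top', array([492.3, 104.7])), ('top', array([561.5,  63.3])), ('top', array([604.8, 132. ]))]
basket [554.8  90.5   1.8] [[ 2.7 -0.5]
 [ 2.5 -1.5]
 [ 4.2  0.8]
 [ 1.1 -6.1]
 [-3.5  1.9]
 [-1.7  2.3]
 [-0.7 -1.2]
 [ 4.3 -4.6]
 [-2.3  0.4]
 [-4.7  2.6]
 [-0.  -3.1]
 [ 3.9  2.2]
 [-4.7  6.5]
 [-1.1 -0.5]] yaw 1.789
cell 0 [622.   73.6]
cell 1 [561.5  60.2]
cell 2 [501.   46.8]
cell 3 [608.6 134.1]
cell 4 [548.1 120.7]
cell 5 [487.6 107.3]
lid r,z -174.60696074856702 176.7285282501396 248.43623616395416 angle 0.5243428703337665
```

```bash
cat > go.py <<'E'
import sys; from h import *
from scipy.spatial.transform import Rotation as R
s=ctrl.read_state(); p=np.array(s["eef_pos"]); r=R.from_euler("xyz",s["tool_rot"]).as_matrix()
for a in sys.argv[1:]:
    t=np.array(eval(a),float); d=r.T@(t[:3]-p)/25; yaw=np.arctan2(r[1,0],r[0,0])
    print(a,"units",np.round(d,2),"turn",round(-((t[3]-yaw))/.08,2) if len(t)>3 else "","yaw",round(yaw,3))
    p=t[:3]
print("rot",np.round(s["tool_rot"],3),"w",round(s["width"],1),"F",np.round(s["force"],1),"t",round(s["clock"],2))
E
python3 go.py 468.5,-294,200,.218
python3 - <<'E'
from h import *
ims={c:ctrl.get_image(c) for c in ["scene","top"]}
for a in [(101,464)]:
  for b in [(244,61)]:
    H,e=tri([ray(ims["scene"],a),ray(ims["top"],b)]);print(H,e)
    y=1.789;r=(H[:2]-[554.8,90.5])@[np.cos(y),np.sin(y)]-88; z=H[2]-42.5
    print(r,z,np.hypot(r,z),np.arctan2(z,-r)-np.arctan2(55,201))
for c in ims:
    print(c,[(np.round(x["position"]),round(x["confidence"],2)) for x in ctrl.place_of(c,"lid_handle")])
E
```

```text
468.5,-294,200,.218 units [ 15.6  -10.31   1.25] turn 0.12 yaw 0.228
rot [ 3.142 -0.     0.228] w 85.2 F [ 0.2 -0.6 -0.5] t 1.9
[510.18867122 289.19837899 213.47376688] [0.010252676934553307, 0.010252676934561866]
115.64411321314753 170.97376687794895 206.41121549298265 1.8984031519482243
scene [(array([355., 236.]), 0.66), (array([101., 462.]), 0.63)]
top [(array([245.,  63.]), 0.82), (array([236., 246.]), 0.23)]
```

```bash
python3 -m crank '[[[1,-0.65,0.05,0],[1,-0.65,0.05,0],[1,-0.65,0.05,0],[1,-0.65,0.05,0],[1,-0.65,0.05,0],[1,-0.65,0.05,0],[1,-0.65,0.05,0],[1,-0.65,0.05,0],[1,-0.65,0.05,0],[1,-0.65,0.05,0],[1,-0.65,0.05,0],[1,-0.65,0.05,0]]]' -1
python3 go.py 468.5,-294,200,.218
python3 - <<'E'
from h import *
im=ctrl.get_image("wrist");save(im,"w1")
for t in ["tappet0","pin","bucket"]: print(t,[(np.round(x["position"]),round(x["confidence"],2),np.round(at_z(im,x["position"],0)[:2])) for x in ctrl.place_of("wrist",t)])
E
```

```text
clock: 3.1
eef_pos: [396.0, -374.4, 216.5]
tool_rot: [3.141, -0.0, 0.228]
force: [-0.4, -0.2, 0.3]
width: 85.1
gripper_force: 0.0
468.5,-294,200,.218 units [ 3.55 -2.48  0.66] turn 0.12 yaw 0.228
rot [ 3.141 -0.     0.228] w 85.1 F [-0.4 -0.2  0.3] t 3.1
tappet0 [(array([104., 262.]), 0.86, array([ 472., -300.])), (array([ 60., 120.]), 0.59, array([ 480., -177.]))]
pin []
bucket []
```

View pics/w1.png

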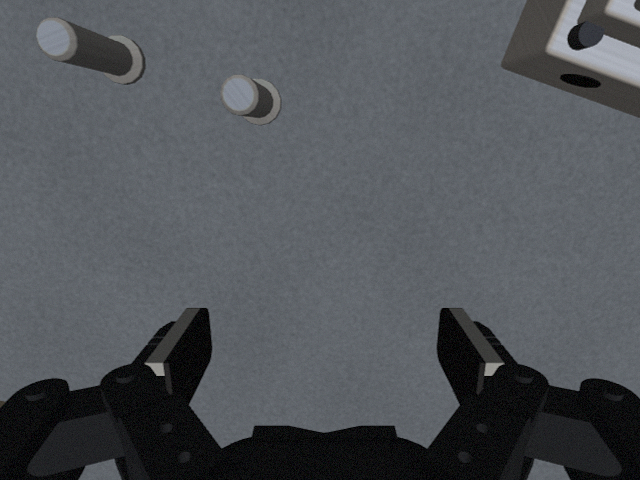

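The wrist view shows both feet, near (104,262) and (60,120), which agrees with the two-view positions. The tappet nearer the image centre is A.

```bash
python3 -m crank '[[[0.9,-0.6,0,0],[0.9,-0.6,0,0],[0.9,-0.6,0.5,0],[0.87,-0.6,1,0],[0,0,1,0],[0,0,0,0],[0,0,0,0]]]' -1
python3 - <<'E'
from h import *
im=ctrl.get_image("wrist")
for x in ctrl.place_of("wrist","tappet0"): print(np.round(x["position"]),round(x["confidence"],2),at_z(im,x["position"],0)[:2])
for x in ctrl.trace("wrist","tappet0"):
    m=x["mask"]; rr,cc=np.nonzero(m); print(rr.min(),rr.max(),cc.min(),cc.max(),x["confidence"])
for q in [(469.5,-296,90),(480,-180,90)]: print(proj(im,q))
E
python3 go.py 469.5,-296,45,.218
```

```text
clock: 3.88
eef_pos: [466.5, -298.2, 153.1]
tool_rot: [-3.141, 0.003, 0.226]
force: [0.5, 0.0, 0.9]
width: 85.8
gripper_force: 0.0
[218. 329.] 0.83 [ 470.33558667 -300.32729128]
[171. 178.] 0.66 [ 479.79692836 -180.94334011]
146 212 95 199 0.89
190 267 303 351 0.6
(np.float64(254.38042819710537), np.float64(322.74972392299986))
(np.float64(190.23063834484054), np.float64(115.0613954793299))
469.5,-296,45,.218 units [ 0.08 -0.13  4.41] turn 0.08 yaw 0.225
rot [ 3.139e+00 -1.000e-03  2.250e-01] w 85.3 F [-1.  -0.5  0.2] t 4.03
```

```bash
python3 -m crank '[[[0.15,0,0.9,0],[0,0,0.9,0],[0,0,0.9,0],[0,0,0.9,0],[0,0,0.7,0],[0,0,0,0]]]' -1
python3 -m crank '[[[0,0,0,0],[0,0,0,0],[0,0,0,0],[0,0,0,0],[0,0,0,0],[0,0,0,0]]]' 1
```

```text
clock: 4.53
eef_pos: [470.3, -296.5, 44.7]
tool_rot: [-3.14, 0.003, 0.226]
force: [-0.2, 0.2, 0.6]
width: 85.1
gripper_force: 0.0
clock: 5.03
eef_pos: [472.9, -296.6, 47.6]
tool_rot: [3.14, -0.002, 0.228]
force: [-0.0, -0.2, 5.3]
width: 24.8
gripper_force: 58.2
```

```bash
python3 -m crank '[[[0,0,-0.5,0],[0,0,-1,0],[0,0,-1,0],[0,0,-1,0],[0,0,-1,0],[0.3,-0.6,-0.5,0],[0.42,-0.95,0,0],[0.42,-1,0,0],[0.42,-1,0,0],[0.42,-1,0,0]]]' 1
python3 -m crank '[[[0.42,-1,0,0],[0.42,-1,0,0],[0.42,-1,0,0],[0.42,-1,0,0],[0.42,-1,0,0],[0.42,-1,0,0],[0.42,-1,0,0],[0.42,-0.9,0,0],[0.42,-0.8,0,0],[0.42,-0.6,0,0],[0.3,-0.4,0,0],[0,0,0,0]]]' 1
python3 go.py 548.1,120.7,172,.218
```

```text
clock: 5.87
eef_pos: [494.2, -172.7, 171.5]
tool_rot: [-3.141, 0.0, 0.227]
force: [-0.1, 0.4, -2.6]
width: 24.7
gripper_force: 59.3
clock: 6.87
eef_pos: [550.2, 91.2, 171.2]
tool_rot: [-3.14, -0.001, 0.232]
force: [0.1, 0.5, -2.4]
width: 24.7
gripper_force: 59.3
548.1,120.7,172,.218 units [ 0.19 -1.17 -0.03] turn 0.18 yaw 0.232
rot [-3.14e+00 -1.00e-03  2.32e-01] w 24.7 F [ 0.1  0.5 -2.4] t 6.87
```

Look now, for the cells and the held tappet.

```bash
python3 - <<'E'
from h import *
np.set_printoptions(precision=1,suppress=True)
im=ctrl.get_image("wrist");save(im,"w2")
for t,z in [("cell0",4),("tappet0",47)]:
  for x in ctrl.place_of("wrist",t): print(t,np.round(x["position"]),round(x["confidence"],2),at_z(im,x["position"],z)[:2])
for x in ctrl.place_of("top","cell0"): print(np.round(x["position"]),round(x["confidence"],2))
E
```

```text
cell0 [133. 367.] 0.86 [623.4  75.6]
cell0 [214. 290.] 0.74 [546.9 120.1]
cell0 [215. 365.] 0.68 [560.5  59.9]
cell0 [138. 286.] 0.66 [605.  135.3]
tappet0 [283. 292.] 0.96 [506.5 106.7]
tappet0 [134. 277.] 0.85 [608.4 137.8]
tappet0 [392. 276.] 0.77 [409.5  98.8]
tappet0 [131. 379.] 0.75 [625.9  72.8]
tappet0 [353. 590.] 0.75 [ 502.4 -134. ]
tappet0 [287. 362.] 0.59 [514.8  55. ]
[207. 223.] 0.98
[230. 264.] 0.95
[237. 231.] 0.79
[199. 254.] 0.68
[274. 239.] 0.64
[264. 273.] 0.63
```

View pics/w2.png

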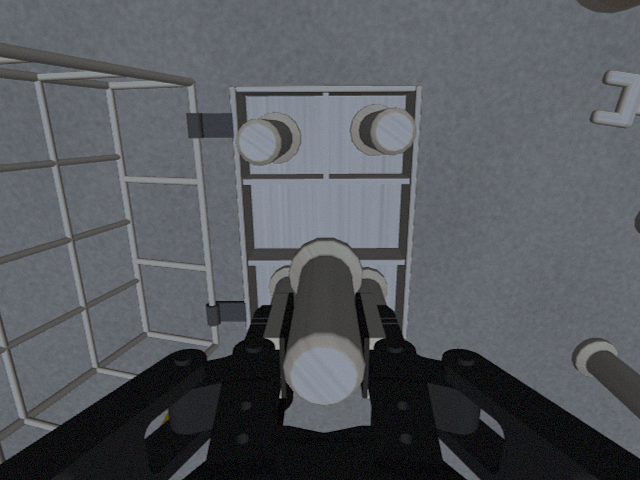

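The wrist picture shows the empty middle cells at (214,290) and (215,365), the tappet held upright with its foot near (270,326), and the lid cage to the left, clear of the gripper. I'll lower into cell4.

```bash
python3 -c "
from h import *
im=ctrl.get_image('wrist'); p=ctrl.read_state()['eef_pos']; print(proj(im,[p[0],p[1],123]),proj(im,[p[0],p[1],213]))"
python3 -m crank '[[[0.15,-0.6,0,-0.15],[0,-0.57,0.5,0],[0,0,1,0],[0,0,1,0],[0,0,0.5,0],[0,0,0,0]]]' 1
python3 go.py 547.5,120.3,53,.218
```

```text
(np.float64(269.6815127185586), np.float64(325.2965688044578)) (np.float64(376.2979186810326), np.float64(326.4380406128689))
clock: 7.62
eef_pos: [543.9, 115.0, 93.6]
tool_rot: [3.141, 0.006, 0.238]
force: [-0.5, 0.3, -1.5]
width: 24.7
gripper_force: 59.2
547.5,120.3,53,.218 units [ 0.2  -0.17  1.62] turn 0.25 yaw 0.238
rot [3.141 0.006 0.238] w 24.7 F [-0.5  0.3 -1.5] t 7.62
```

```bash
python3 -m crank '[[[0.2,-0.2,0,0.25],[0,0,0,0],[0,0,0.5,0],[0,0,0.5,0],[0,0,0.4,0],[0,0,0.2,0],[0,0,0,0],[0,0,0,0]]]' 1
python3 go.py 547.5,120.3,52,.218
```

```text
clock: 8.28
eef_pos: [550.3, 123.0, 56.7]
tool_rot: [3.142, -0.001, 0.22]
force: [0.2, 0.8, -2.3]
width: 24.8
gripper_force: 59.4
547.5,120.3,52,.218 units [-0.13  0.08  0.19] turn 0.02 yaw 0.22
rot [ 3.142e+00 -1.000e-03  2.200e-01] w 24.8 F [ 0.2  0.8 -2.3] t 8.28
```

```bash
python3 -m crank '[[[-0.12,0.08,0.1,0],[0,0,0.1,0],[0,0,0,0],[0,0,0,0]]]' 1
python3 -m crank '[[[0,0,0,0],[0,0,0,0],[0,0,0,0],[0,0,0,0],[0,0,0,0]]]' -0.2
```

```text
clock: 8.62
eef_pos: [547.7, 120.0, 51.7]
tool_rot: [3.141, -0.0, 0.219]
force: [-0.0, -2.2, 0.5]
width: 24.7
gripper_force: 59.5
clock: 9.03
eef_pos: [547.6, 120.4, 51.4]
tool_rot: [-3.142, -0.0, 0.22]
force: [0.2, -0.5, -0.4]
width: 51.7
gripper_force: 0.0
```

```bash
python3 -m crank '[[[0,0,-1,0],[0,0,-1,0],[0,0,-1,0],[0,0,-0.5,0],[-0.4,0.8,-0.3,0],[-0.45,1,0,0],[-0.45,1,0,0],[-0.45,1,0,0],[-0.45,1,0,0],[-0.45,1,0,0],[-0.45,1,0,0],[-0.45,1,0,0]]]' -0.2
python3 -m crank '[[[-0.45,1,0,0],[-0.45,1,0,0],[-0.45,0.9,0,0],[-0.4,0.5,0,0],[0,0,0,0]]]' -1
python3 - <<'E'
from h import *
im=ctrl.get_image("wrist")
for x in ctrl.place_of("wrist","tappet0"): print(np.round(x["position"]),round(x["confidence"],2),at_z(im,x["position"],0)[:2])
im=ctrl.get_image("top")
for x in ctrl.place_of("top","tappet0"): print(np.round(x["position"]),round(x["confidence"],2),at_z(im,x["position"],4)[:2])
E
python3 go.py 480,-181,45,.218
```

```text
clock: 10.03
eef_pos: [503.1, -90.6, 146.4]
tool_rot: [3.141, -0.0, 0.22]
force: [0.0, -0.2, -0.4]
width: 51.3
gripper_force: 0.0
clock: 10.45
eef_pos: [477.3, -186.2, 146.4]
tool_rot: [3.14, 0.002, 0.213]
force: [-0.5, 0.4, 0.7]
width: 85.4
gripper_force: 0.0
[219. 319.] 0.9 [ 480.03260661 -180.93762358]
[129.   8.] 0.73 [498.19983467  49.78062956]
[341. 244.] 0.83 [375.86827273  92.99836773]
[210. 221.] 0.73 [602.34128649 135.27004195]
[275. 239.] 0.56 [487.04462045 102.12353862]
[348. 199.] 0.56 [367.02659409 168.411251  ]
[242. 227.] 0.55 [544.87444563 123.86651715]
[274. 408.] 0.51 [ 479.85926828 -184.9069373 ]
480,-181,45,.218 units [-0.01  0.03  4.05] turn 0.05 yaw 0.222
rot [-3.141e+00 -1.000e-03  2.220e-01] w 85.3 F [-0.5 -1.  -1.3] t 10.65
```

```bash
python3 -m crank '[[[0,0,0.9,0],[0,0,0.9,0],[0,0,0.9,0],[0,0,0.8,0],[0,0,0.5,0],[0,0,0,0]]]' -1
python3 -m crank '[[[0,0,0,0],[0,0,0,0],[0,0,0,0],[0,0,0,0],[0,0,0,0],[0,0,0,0]]]' 1
python3 -m crank '[[[0,0,-0.5,0],[0,0,-1,0],[0,0,-1,0],[0,0,-1,0],[0,0,-1,0],[0,0,-0.5,0],[0,0,0,0]]]' 1
python3 go.py 560.8,60.2,172,.218
```

```text
clock: 11.15
eef_pos: [478.3, -179.4, 44.0]
tool_rot: [-3.138, 0.003, 0.223]
force: [-0.5, 0.1, -0.4]
width: 85.4
gripper_force: 0.0
clock: 11.65
eef_pos: [479.9, -181.9, 47.2]
tool_rot: [3.141, -0.001, 0.22]
force: [-0.7, 0.3, 6.5]
width: 24.6
gripper_force: 58.3
clock: 12.23
eef_pos: [480.8, -182.5, 174.0]
tool_rot: [3.139, -0.005, 0.219]
force: [0.8, -1.0, -3.2]
width: 24.5
gripper_force: 59.3
560.8,60.2,172,.218 units [ 5.24 -8.78  0.08] turn 0.02 yaw 0.219
rot [ 3.139 -0.005  0.219] w 24.5 F [ 0.8 -1.  -3.2] t 12.23
```

```bash
python3 -m crank '[[[0.3,-0.6,0,0],[0.55,-0.95,0,0],[0.55,-0.95,0,0],[0.55,-0.95,0,0],[0.55,-0.95,0,0],[0.55,-0.95,0,0],[0.55,-0.95,0,0],[0.55,-0.95,0,0],[0.5,-0.9,0,0],[0.4,-0.6,0,0],[0.19,-0.03,0,0],[0,0,0,0]]]' 1
python3 go.py 560.8,60.2,95,.218
python3 - <<'E'
from h import *
im=ctrl.get_image("wrist");p=ctrl.read_state()["eef_pos"];save(im,"w3")
print(p,proj(im,[p[0],p[1],p[2]-47.3]))
for x in ctrl.place_of("wrist","cell0"): print(np.round(x["position"]),round(x["confidence"],2),at_z(im,x["position"],4)[:2])
E
```

```text
clock: 13.23
eef_pos: [559.2, 62.3, 169.9]
tool_rot: [-3.141, 0.001, 0.223]
force: [-0.2, -1.2, -2.7]
width: 24.1
gripper_force: 59.2
560.8,60.2,95,.218 units [0.05 0.1  3.  ] turn 0.06 yaw 0.223
rot [-3.141e+00  1.000e-03  2.230e-01] w 24.1 F [-0.2 -1.2 -2.7] t 13.23
[558.57058813  60.41522233 170.0228777 ] (np.float64(272.436670076225), np.float64(328.562272984097))
[135. 325.] 0.88 [622.92502705  76.75488894]
[138. 246.] 0.69 [607.37855422 135.62734115]
[216. 326.] 0.62 [561.5873546  61.557009 ]
[267. 324.] 0.17 [517.17065137  53.81575546]
```

View pics/w3.png

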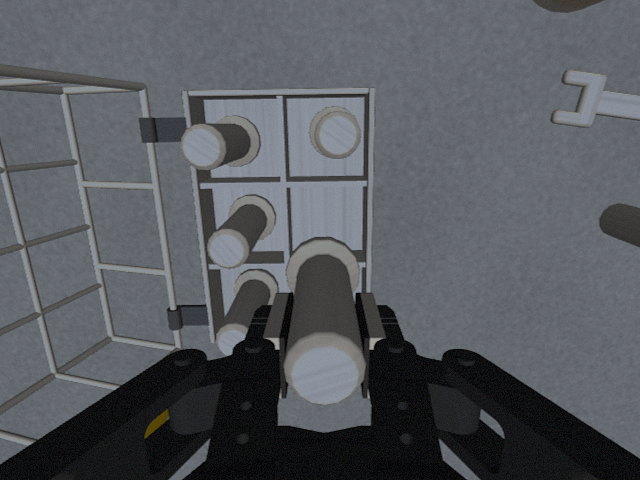

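The first tappet is standing in its cell at (218,255). The held one is over the empty cell at (216,326).

```bash
python3 -m crank '[[[0.08,0.05,0.5,0],[0,0,1,0],[0,0,1,0],[0,0,0.5,0],[0,0,0,0],[0,0,0,0]]]' 1
python3 go.py 561,60.2,56,.218
```

```text
clock: 13.83
eef_pos: [560.6, 58.7, 95.2]
tool_rot: [3.141, 0.003, 0.218]
force: [0.1, 0.6, -2.0]
width: 24.7
gripper_force: 59.3
561,60.2,56,.218 units [ 0.03 -0.05  1.57] turn 0.0 yaw 0.218
rot [3.141e+00 3.000e-03 2.180e-01] w 24.7 F [ 0.1  0.6 -2. ] t 13.83
```

```bash
python3 -m crank '[[[0,-0.03,0.5,0],[0,0,0.5,0],[0,0,0.4,0],[0,0,0.17,0],[0,0,0.1,0],[0,0,0.07,0],[0,0,0,0],[0,0,0,0]]]' 1
```

```text
clock: 14.5
eef_pos: [561.7, 60.9, 53.3]
tool_rot: [3.141, -0.001, 0.22]
force: [-0.1, 0.1, -1.8]
width: 24.7
gripper_force: 59.3
```

```bash
python3 -m crank '[[[0,0,0.08,0],[0,0,0,0],[0,0,0,0]]]' 1
python3 -m crank '[[[0,0,0,0],[0,0,0,0],[0,0,0,0],[0,0,0,0],[0,0,0,0]]]' -0.2
python3 -m crank '[[[0,0,-0.5,0],[0,0,-1,0],[0,0,-1,0],[0,0,-1,0],[0,0,-1,0],[0,0,-1,0],[0,0,-1,0],[0,0,-1,0],[0,0,0,0],[0,0,0,0]]]' -0.2
python3 - <<'E'
from h import *
for c in ["scene","top"]:
    im=ctrl.get_image(c);save(im,c+"1")
    for t,z in [("tappet0",4),("lid_handle",213)]:
        for x in ctrl.place_of(c,t): print(c,t,np.round(x["position"]),round(x["confidence"],2),at_z(im,x["position"],z)[:2])
E
```

```text
clock: 14.75
eef_pos: [561.9, 61.0, 51.3]
tool_rot: [3.141, -0.001, 0.22]
force: [0.3, -0.5, -0.8]
width: 24.4
gripper_force: 59.4
clock: 15.17
eef_pos: [561.3, 60.9, 50.9]
tool_rot: [-3.142, -0.0, 0.22]
force: [0.6, -0.4, 0.4]
width: 51.3
gripper_force: 0.0
clock: 16.0
eef_pos: [562.1, 61.0, 239.7]
tool_rot: [3.141, -0.003, 0.22]
force: [-0.3, 0.1, -0.8]
width: 51.7
gripper_force: 0.0
scene tappet0 [243. 422.] 0.96 [604.20060989 129.8211915 ]
scene tappet0 [232. 353.] 0.85 [502.84260292  39.34050482]
scene tappet0 [242. 379.] 0.84 [555.38371011  63.48806848]
scene tappet0 [188. 337.] 0.84 [375.15986801  94.51021571]
scene tappet0 [226. 400.] 0.83 [542.55293153 125.47848712]
scene tappet0 [212. 379.] 0.8 [484.87505759 119.56778809]
scene tappet0 [174. 363.] 0.8 [369.49045635 168.52583981]
scene tappet0 [265. 406.] 0.74 [629.98298796  67.37155601]
top tappet0 [243. 228.] 0.95 [542.92223232 123.14968557]
top tappet0 [268. 274.] 0.88 [496.57621749  42.0276007 ]
top tappet0 [342. 241.] 0.84 [374.05868853  98.65739252]
top tappet0 [349. 198.] 0.8 [365.43519396 169.54155075]
top tappet0 [230. 265.] 0.69 [564.02386044  57.75754734]
top tappet0 [278. 238.] 0.68 [480.94918073 104.30236262]
top tappet0 [209. 219.] 0.63 [603.72614612 139.50996022]
top tappet0 [195. 260.] 0.51 [626.98537578  66.21461039]
```

View pics/top1.png

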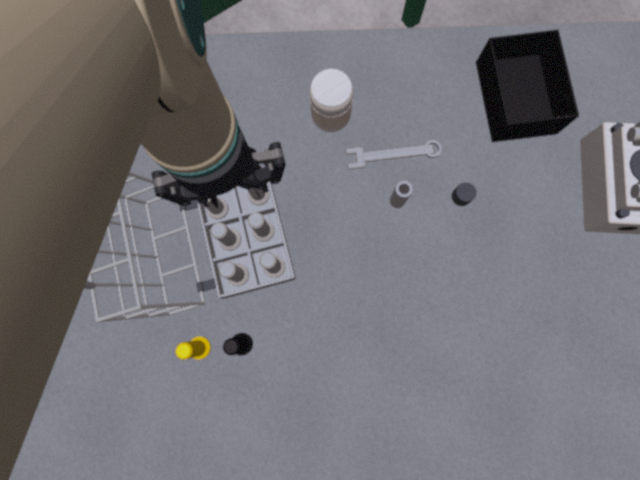

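View pics/scene1.png

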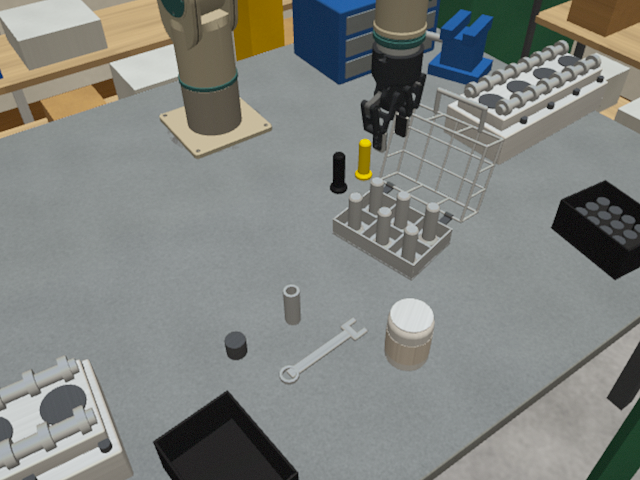

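All six tappets stand in their cells: top view columns 217–270, rows 180–270, and the scene view agrees. The bystanders haven't moved. Next is the lid handle.

```bash
python3 -m crank '[[[0,-0.3,-0.8,0],[0,-0.9,-0.3,0],[0,-1,0,0],[0,-1,0,0],[0,-1,0,0],[0,-1,0,0],[0,-1,0,0],[0,-1,0,0],[0,-0.9,0,0],[0,-0.4,0,0],[0,0,0,0],[0,0,0,0]]]' -0.2
python3 go.py 510.3,290,262,.218
python3 - <<'E'
from h import *
r=[]
for c in ["wrist","scene"]:
    im=ctrl.get_image(c); save(im,c+"4")
    q=ctrl.place_of(c,"lid_handle")
    for x in q: print(c,np.round(x["position"]),round(x["confidence"],2),at_z(im,x["position"],214))
    print(proj(im,(510.3,290,214)))
    if q:r.append(ray(im,q[0]["position"]))
if len(r)>1: print(tri(r))
E
```

```text
clock: 17.3
eef_pos: [515.0, 267.4, 265.3]
tool_rot: [3.14, 0.001, 0.22]
force: [0.6, -0.8, 0.0]
width: 51.3
gripper_force: 0.0
510.3,290,262,.218 units [ 0.01 -0.93  0.13] turn 0.03 yaw 0.22
rot [3.14e+00 1.00e-03 2.20e-01] w 51.3 F [ 0.6 -0.8  0. ] t 17.3
wrist [278. 294.] 0.71 [505.70064765 282.62796719 214.        ]
(np.float64(267.2708779556549), np.float64(281.81645421094345))
scene [100. 464.] 0.64 [507.95721335 291.2775128  214.        ]
(np.float64(100.6469147495135), np.float64(464.39773747596183))
(array([510.82710312, 283.89117164, 219.74278905]), [2.809629864620351, 2.809629864620314])
```

View pics/wrist4.png

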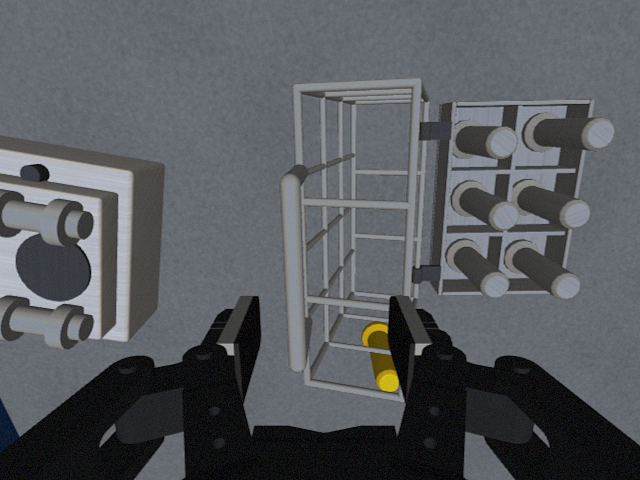

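The wrist view shows the handle bar running from (178,293) to (370,297), between the fingers once shifted about 17 mm in +y. With the two views the handle comes out at about (511,284,219), a lid angle of about 1.86.

```bash
python3 -m crank '[[[0,-0.7,0,0],[0,0,0.6,0],[0,0,0.8,0],[0,0,0.7,0],[0,0,0.5,0],[0,0,0,0],[0,0,0,0]]]' -0.2
python3 -m crank '[[[0,0,0,0],[0,0,0,0],[0,0,0,0],[0,0,0,0],[0,0,0,0],[0,0,0,0]]]' 1
python3 - <<'E'
from h import *
im=ctrl.get_image("wrist"); save(im,"w5")
E
```

```text
clock: 18.08
eef_pos: [511.4, 284.2, 200.6]
tool_rot: [3.141, 0.001, 0.218]
force: [-0.3, -0.0, 0.1]
width: 51.2
gripper_force: 0.0
clock: 18.58
eef_pos: [511.6, 285.7, 201.5]
tool_rot: [-3.141, -0.002, 0.22]
force: [-0.4, 0.4, 3.6]
width: 7.5
gripper_force: 58.5
```

View pics/w5.png

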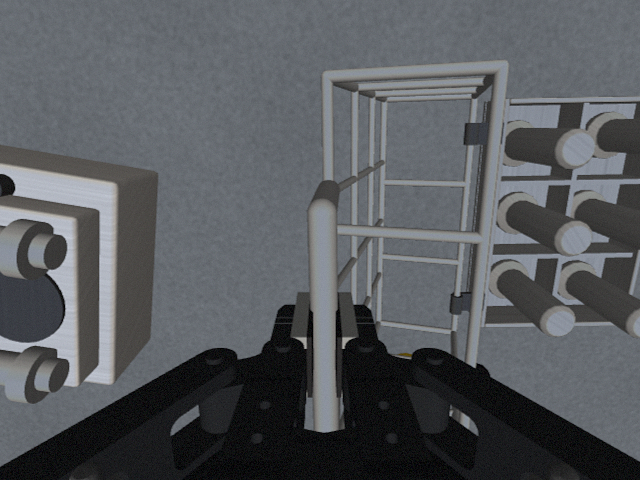

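```bash
cat > arc.py <<'E'
import sys; from h import *
s=ctrl.read_state(); p=np.array(s["eef_pos"]); u=np.array([-.2165,.9763]); hx=np.array([535.7,176.4])
r=(p[:2]-hx)@u; z=p[2]+19-42.5; R=np.hypot(r,z); ph=np.arctan2(z,-r); print("R %.1f theta %.3f"%(R,ph-.267),"F",np.round(s["force"],1),"perp",(p[:2]-hx)@[u[1],-u[0]])
q=np.array([r,z]); n=int(sys.argv[2]); st=float(sys.argv[1])
for k in range(n):
    ph=max(ph-st,.267+float(sys.argv[3]) if len(sys.argv)>3 else .267); Rk=R+(208.4-R)*(k+1)/n
    t=Rk*np.array([-np.cos(ph),np.sin(ph)]); print(np.round(-(t-q)/25,2).tolist(),end=" "); q=t
print()
E
python3 arc.py .1 10
```

```text
R 210.2 theta 1.866 F [0.  1.2 2.8] perp 0.12745242924671624
[0.74, -0.41] [0.77, -0.33] [0.8, -0.25] [0.82, -0.17] [0.83, -0.09] [0.84, -0.0] [0.83, 0.08] [0.82, 0.16] [0.8, 0.24] [0.77, 0.32]
```

```bash
python3 -m crank '[[[0,0.4,-0.2,0],[0,0.34,-0.2,0],[0,0.77,-0.33,0],[0,0.8,-0.25,0],[0,0,0,0],[0,0,0,0]]]' 1
python3 arc.py .1 7
```

```text
clock: 19.13
eef_pos: [525.4, 228.8, 228.1]
tool_rot: [-3.14, -0.005, 0.218]
force: [-1.4, 2.2, 11.6]
width: 7.7
gripper_force: 59.3
R 211.5 theta 1.559 F [-1.4  2.2 11.6] perp 1.2882269098728294
[0.83, -0.16] [0.84, -0.07] [0.84, 0.01] [0.83, 0.1] [0.82, 0.18] [0.79, 0.26] [0.76, 0.34]
```

```bash
python3 -m crank '[[[0,0.8,-0.1,0],[0,0.84,-0.05,0],[0,0.84,0.02,0],[0,0.83,0.1,0],[0,0.82,0.18,0],[0,0.79,0.26,0],[0,0,0,0],[0,0,0,0]]]' 1
python3 arc.py .1 7
```

```text
clock: 19.8
eef_pos: [555.5, 104.3, 218.1]
tool_rot: [3.137, -0.01, 0.215]
force: [4.1, -5.4, 13.6]
width: 7.9
gripper_force: 64.5
R 208.4 theta 0.938 F [ 4.1 -5.4 13.6] perp 3.6897805551406657
[0.76, 0.34] [0.72, 0.41] [0.68, 0.48] [0.63, 0.55] [0.57, 0.61] [0.51, 0.66] [0.44, 0.71]
```

```bash
python3 -m crank '[[[-0.03,0.76,0.34,0],[-0.03,0.72,0.41,0],[-0.03,0.68,0.48,0],[-0.03,0.63,0.55,0],[0,0.57,0.61,0],[0,0,0,0],[0,0,0,0]]]' 1
python3 arc.py .1 6
```

```text
clock: 20.38
eef_pos: [574.6, 23.1, 157.5]
tool_rot: [3.136, -0.017, 0.216]
force: [13.7, -3.3, 1.6]
width: 8.3
gripper_force: 65.3
R 207.2 theta 0.436 F [13.7 -3.3  1.6] perp 4.816425975582895
[0.51, 0.65] [0.44, 0.7] [0.37, 0.74] [0.29, 0.78] [0.09, 0.28] [0.01, -0.0]
```

```bash
python3 -m crank '[[[0.12,0.51,0.65,0],[0.03,0.44,0.7,0],[0,0.37,0.74,0],[0,0.2,0.55,0],[0,0,0,0],[0,0,0,0]]]' 1
python3 arc.py .05 4
```

```text
clock: 20.88
eef_pos: [583.1, -13.9, 90.0]
tool_rot: [3.136, -0.009, 0.218]
force: [8.6, -5.6, -1.8]
width: 7.5
gripper_force: 67.7
R 207.0 theta 0.060 F [ 8.6 -5.6 -1.8] perp 5.0715723887063415
[0.14, 0.39] [0.04, 0.08] [0.01, -0.0] [0.01, -0.0]
```

```bash
python3 -m crank '[[[0,0.1,0.3,0],[0,0.04,0.2,0],[0,0,0,0],[0,0,0,0]]]' 1
python3 arc.py .05 2
```

```text
clock: 21.22
eef_pos: [584.0, -17.5, 78.2]
tool_rot: [3.135, -0.01, 0.218]
force: [8.3, -6.3, -0.6]
width: 7.6
gripper_force: 67.8
R 207.1 theta 0.000 F [ 8.3 -6.3 -0.6] perp 5.154413682472183
[0.03, -0.0] [0.03, -0.01]
```

```bash
python3 -m crank '[[[0,0.02,0.12,0],[0,0,0.1,0],[0,0,0,0],[0,0,0,0]]]' 1
python3 arc.py .05 1
```

```text
clock: 21.55
eef_pos: [584.5, -18.2, 75.0]
tool_rot: [3.135, -0.011, 0.217]
force: [4.4, -5.8, 16.0]
width: 7.6
gripper_force: 70.3
R 207.0 theta -0.016 F [ 4.4 -5.8 16. ] perp 5.486216338207945
[0.02, -0.14]
```

```bash
python3 -m crank '[[[0,0,0,0],[0,0,0,0],[0,0,0,0],[0,0,0,0]]]' 0.3
python3 -m crank '[[[0,0,-0.4,0],[0,0,-0.8,0],[0,0,-1,0],[0,0,-1,0],[0,0.3,-1,0],[-0.5,1,-0.5,0],[-0.5,1,0,0],[-0.5,1,0,0],[-0.5,1,0,0],[-0.5,1,0,0],[0,0,0,0],[0,0,0,0]]]' 0.3
python3 - <<'E'
from h import *
r=[]
for c in ["scene","top"]:
    im=ctrl.get_image(c); save(im,c+"6")
    for t in ["lid_handle","tappet0"]:
        for x in ctrl.place_of(c,t): print(c,t,np.round(x["position"]),round(x["confidence"],2),np.round(at_z(im,x["position"],97.5 if t[0]=="l" else 4)[:2]))
    print(proj(im,(535.7+.2165*201,176.4-.9763*201,97.5)))
E
```

```text
clock: 21.88
eef_pos: [577.8, -13.7, 70.8]
tool_rot: [-3.141, 0.002, 0.22]
force: [-0.2, 0.6, -0.5]
width: 30.0
gripper_force: 0.0
clock: 22.88
eef_pos: [545.7, -158.9, 189.2]
tool_rot: [3.141, 0.001, 0.216]
force: [0.6, 1.0, -1.0]
width: 30.0
gripper_force: 0.0
scene lid_handle [235. 356.] 0.71 [588. -21.]
scene lid_handle [213. 374.] 0.69 [562.  39.]
scene tappet0 [242. 426.] 0.97 [607. 138.]
scene tappet0 [265. 408.] 0.83 [633.  71.]
scene tappet0 [177. 361.] 0.83 [375. 160.]
scene tappet0 [215. 375.] 0.82 [488. 107.]
scene tappet0 [230. 352.] 0.79 [497.  43.]
scene tappet0 [187. 339.] 0.69 [374. 101.]
scene tappet0 [240. 390.] 0.68 [561.  86.]
scene tappet0 [228. 400.] 0.64 [548. 121.]
scene tappet0 [245. 379.] 0.63 [561.  59.]
(np.float64(231.43558700456958), np.float64(353.7872677822037))
top lid_handle [208. 306.] 0.88 [577. -18.]
top lid_handle [231. 262.] 0.18 [543.  49.]
top tappet0 [229. 267.] 0.96 [565.  55.]
top tappet0 [348. 196.] 0.88 [367. 173.]
top tappet0 [243. 227.] 0.83 [543. 125.]
top tappet0 [277. 241.] 0.8 [482.  99.]
top tappet0 [342. 244.] 0.73 [374.  94.]
top tappet0 [209. 219.] 0.68 [604. 139.]
top tappet0 [194. 263.] 0.59 [628.  61.]
top tappet0 [267. 274.] 0.56 [499.  43.]
top tappet0 [246. 193.] 0.32 [539. 183.]
(np.float64(206.8388162562587), np.float64(307.12789597398677))
```

View pics/scene6.png

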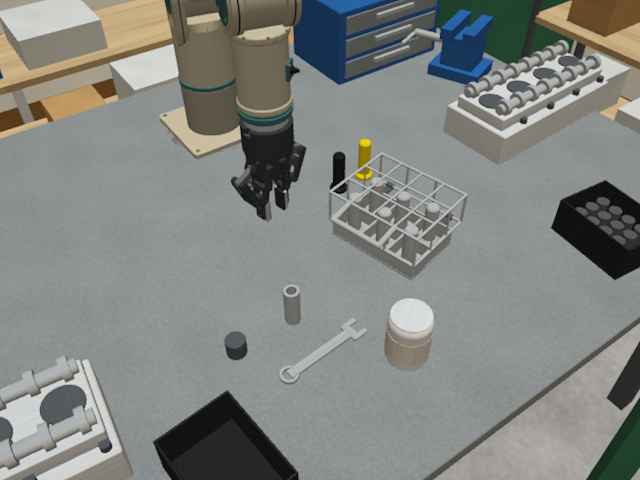

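The scene view shows the cage shut over six upright tappets. The handle at (235,356) is within a few pixels of its predicted shut position, and I felt the stop while closing.

```bash
python3 -c "
from cell import ctrl
print(ctrl.finish_job())"
```

```text
the job is handed in; nothing more can be done
None
```

The job is handed in: both loose tappets were set down in the two empty middle cells, the lid was pressed shut onto its stop, and the pin, bucket tappet and spanner were left alone; the judge returned no result.

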